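# Switch on the crossbar isolator in the microscopy lab

### The job

The microscope lamp is fed through the bench isolator whose lever ends in a crossbar, like a letter T. Switch it on: throw that lever fully over to its other side so that it stays there, and leave the levers of the other two isolators (ball end and flat paddle end) as they are.

Things in the scene. Friction and masses are not known exactly. Their poses are not given: they have to be found in the camera images.
- crossbar_base: Grey housing, 120 x 70 x 40 mm, bolted to the bench at any yaw, of the crossbar isolator (the others have the same housing). Origin: centre of its underside, z up. The lever's hinge axis lies along its y, 50 mm above the origin, between two cheeks 60 mm high. The lever leans to the housing's -x when off, to +x when on (a thin metal rib on the housing's top marks the on side).
- crossbar_lever (a joint): Lever angle, rad: 0 off stop, 0.5 upright, 1.0 on stop; starts off. A 10 mm rod carries, 90 mm from the hinge, a black round crossbar 14 mm thick, 70 mm long, parallel to the housing's y. At either stop its centre is 129 mm above the bench, 43 mm from the hinge in x. A spring holds it at either stop: about 3 N at the crossbar moves it; a little past upright it snaps over by itself.
- ball_tip (a point): Centre of the black ball, 28 mm in diameter, at the end of another isolator's lever, 90 mm from its hinge axis (which is 50 mm above the bench). This lever starts on; leave it so.
- paddle_tip (a point): Point on the black flat paddle (42 mm long, 24 mm wide, 9 mm thick) at the end of the third isolator's lever, 90 mm from its hinge axis (which is 50 mm above the bench). This lever starts off; leave it so.
There are look-alikes about, which are no part of the job. Leave any purple look-alike of the crossbar_base alone.

How it is judged:
At the end, for the whole second after the job is handed in: The crossbar lever rests on its on side, within 0.17 rad (10 degrees) of the on stop, and the ball and paddle levers are within 15 mm of where they began (value of joint crossbar_lever above 0.83 rad and velocity of joint crossbar_lever between -0.05 and 0.05 rad/s and distance of each of ball_tip, paddle_tip from where it was at the start of the episode below 0.015 m); the robot touches nothing.
It fails at once if the ball lever is moved by more than 25 mm (distance of ball_tip from where it was at the start of the episode above 0.025 m).
It fails at once if the paddle lever is moved by more than 25 mm (distance of paddle_tip from where it was at the start of the episode above 0.025 m).
It also fails if it takes over 29 s, if anything falls off the work surface, if the arm or the gripper's body presses on something with over 40 N, if the wrist force passes 120 N, or if a joint passes its speed limit or range.

### The arm

A 6-joint arm with a two-finger parallel gripper is mounted at the origin on the work surface. World frame = base frame: x ahead of the robot, y to its left, z up, the work surface at z = 0. Lengths are in m, angles in rad, forces in N, time in s.
With the tool pointing down it reaches from about 0.325 to 0.775 m from the base axis. Payload 9.3 kg.
Tool frame: the origin (TCP) lies at the very end of the fingers, on their centre line; the grasp point (between the pads) lies 19 mm behind it; z points along the fingers, x is the direction in which the jaws open and shut, and the axes are right-handed (so a half turn about z gives the same grasp; the last joint's range is limited). The gripper opens to 85 mm and grips with 20 to 120 N. Pads are 22 mm wide; open, the fingers measure 114 mm over their backs; the gripper's body (76 mm by 85 mm) begins 54 mm behind the grasp point. The pads swing forward as they close: fully open they stand 13 mm farther back than shut.
Start: joints at [-1.346, 0.259, 0.021, 1.334, 0, 1.418], TCP at [0.203, -0.511, 0.196] pointing down, gripper open.
Joint ranges: [-3.04, 3.04], [-0.91, 1.82], [-1.04, 1.36], [-1.92, 1.95], [-1.52, 1.45], [-3.14, 3.14]. Speed limits (rad/s): [2.22, 2.22, 2.79, 3.14, 3.14, 3.14].

### API

Orientations are given as [roll, pitch, yaw] about the fixed x, y, z axes, in that order (R = Rz(yaw) Ry(pitch) Rx(roll)).
In Python, from bench import * gives the robot as it stands.
- The arm moves only by the tool play_rows, never from a script. Its arguments are lists of equal length, an entry for each row: "jaw": the gripper command: -1 is fully open, 1 is shut, values between are in proportion; "translation": the shift along the tool's x, y, z in mm, a list of three; "rotation": the turn, a rotation vector about the tool's x, y, z in degrees, a list of three. A call has 1 to 10 rows; each row is the pose to reach, as a shift and turn from the pose measured when the call began, along the tool's axes at that moment; what a row does not reach only later rows make up. A row lasts 1/12 s, in which the tool goes at most 41.7 mm and 7.16 degrees, less where a joint would pass 70% of its speed; a pose out of reach is approached as far as the arm can. A call with a gripper value outside its range is refused whole. The fingers move at their own pace and stop on an object; "newtons" is the grip in N (left out, the last holds). Time passes only in rows, so rows that repeat a pose let the fingers close. It gives the time, the measured TCP pose, the force and the opening at its end, in the units of the state.
- get_obs(): the state, without advancing time (a new reading comes with each control period).
- camera(name): name is "side" or "top"; returns a dict with "image" (400x640x3 uint8, red, green, blue), "range_z" (400x640 float32, m along the optical axis (not along the pixel's ray), 0 where there is no reading), "fx", "fy", "cx", "cy" (pixels), "T" (4x4, takes a point from camera to world coordinates). Camera axes: x right, y down, z forward; pixel columns grow to the right and rows downward; lengths in m; the calibration is good to about 2 mm. A picture is of the moment at which its call begins.
- job_done(): hands the job in, once; it reports no verdict.
The state is a dict: "clock": time; "joint_pos": joint angles; "qvel": joint speeds; "effort": joint torques, N m; "position": TCP position; "ee_rot": TCP orientation; "wrist_force": force on the tool from outside, world axes, zero at the start; "torque": the same for the moment, N m; "width": opening from 0.0 (shut) to 1.0 (fully open).
Only numpy, scipy, OpenCV 4.12 (cv2) and the standard library are available. Lean on these libraries where they do the work, as an engineer would, in place of code of your own. Each camera call takes 0.05 s, during which the arm holds its last target. There are 200 camera calls.

## Working session

There is one attempt and no reset: what is moved stays moved. The work goes in short steps, Python scripts to look and compute and a tool call to move; the robot and the scene stay as the last step left them, time stands still between calls to the robot, and variables do not carry over. Pictures are saved under pics/ and viewed, about 8 in all and at most 12, crops included, and the job is handed in when it is done.

Besides the shell and the picture viewer there is one more tool, called after "Request:" by a JSON object that holds its "api" and its "payload", one argument or row to a line. play_rows: Moves the arm, as the interface text tells. Its arguments: {"type":"object","properties":{"jaw":{"type":"array","items":{"type":"number"}},"translation":{"type":"array","items":{"type":"array","items":{"type":"number"}}},"rotation":{"type":"array","items":{"type":"array","items":{"type":"number"}}},"newtons":{"type":"number"}},"required":["jaw","translation","rotation"]}

```bash
mkdir -p pics; cat > h.py <<'E'
from bench import *
import numpy as np, cv2
def snap(n):
    c=camera(n); np.savez(f'{n}.npz',**c); return c
def load(n): return dict(np.load(f'{n}.npz'))
def pt(c,u,v,r=1):
    p=c['range_z'][v-r:v+r+1,u-r:u+r+1]; z=np.median(p[p>0]) if (p>0).any() else np.nan
    return (c['T']@[(u-c['cx'])/c['fx']*z,(v-c['cy'])/c['fy']*z,z,1])[:3].round(4)
E
python3 - <<'E'
from h import *
for n in('top','side'):
    c=snap(n); cv2.imwrite(f'pics/{n}0.png',c['image'][...,::-1]); print(c['T'].round(3),c['fx'])
print(get_obs())
E
```

```text
[[-0.024 -0.982  0.188  0.412]
 [-0.999  0.028  0.02   0.   ]
 [-0.025 -0.188 -0.982  0.758]
 [ 0.     0.     0.     1.   ]] 363.69654693528054
[[-0.937 -0.226  0.266  0.285]
 [-0.348  0.559 -0.753  0.657]
 [ 0.021 -0.798 -0.603  0.666]
 [ 0.     0.     0.     1.   ]] 421.6985620167996
{'clock': 0.1, 'joint_pos': array([-1.34559274e+00,  2.59172052e-01,  2.08484869e-02,  1.33371730e+00,
        4.61342094e-05,  1.41819229e+00]), 'qvel': array([-0.00027345, -0.00223562,  0.00217041,  0.00030913, -0.00117846,
       -0.00061676]), 'effort': array([ 4.16347728e-03, -5.56692982e+01,  3.45069659e+01,  1.16001751e-02,
       -2.06268842e-04,  1.32960659e-05]), 'position': array([ 0.20282832, -0.51092241,  0.19591128]), 'ee_rot': array([-3.14135787e+00,  1.22306375e-03, -1.19298858e+00]), 'wrist_force': array([-0.45070189,  0.27943074,  0.00884994]), 'torque': array([ 0.00802914,  0.01986771, -0.0111618 ]), 'width': 1.0046442750799658}
```

View pics/top0.png

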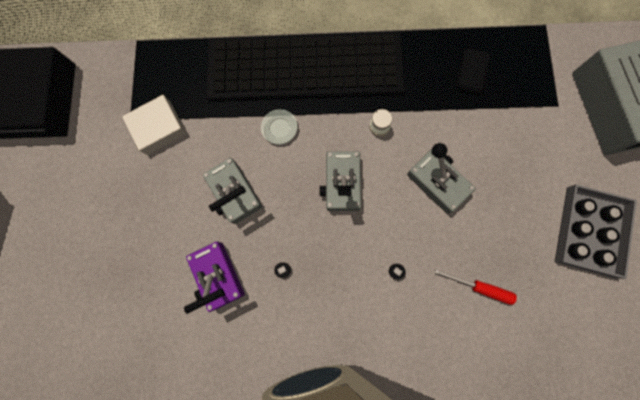

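View pics/side0.png

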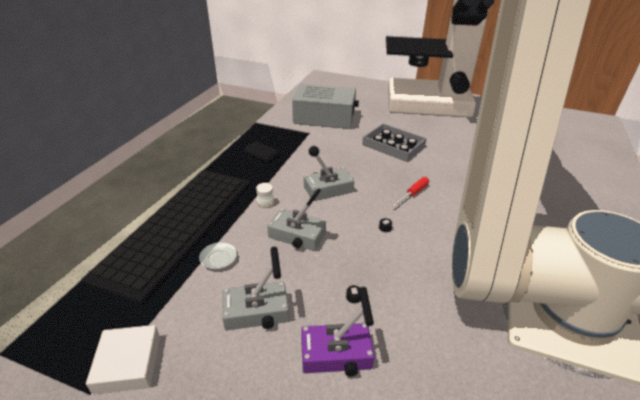

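The top view shows two T-levers: grey at about (227,198) and purple at about (205,300). The grey one is the target, since purple is excluded. The paddle is at (343,188) and the ball at (440,150). Next I'll confirm with an enlarged crop and measure it.

```bash
python3 - <<'E'
from h import *
c=load('top'); s=load('side')
a=cv2.resize(c['image'][145:245,190:290],None,fx=5,fy=5,interpolation=2)
b=cv2.resize(s['image'][240:340,210:310],None,fx=3,fy=3,interpolation=2)
o=np.zeros((500,800,3),np.uint8); o[:,:500]=a; o[:300,500:]=b
cv2.imwrite('pics/crop.png',o[...,::-1])
# all top points -> world
def cloud(c):
    v,u=np.mgrid[:400,:640]; z=c['range_z']
    P=np.stack([(u-c['cx'])/c['fx']*z,(v-c['cy'])/c['fy']*z,z,np.ones_like(z)],-1)@c['T'].T
    return P[...,:3]
P=cloud(c)
m=np.zeros((400,640),bool); m[150:230,195:270]=1
for lo,hi in((.034,.046),(.115,.145)):
    k=m&(P[...,2]>lo)&(P[...,2]<hi)&(c['range_z']>0); X=P[k]; v,u=np.nonzero(k)
    q=cv2.minAreaRect((X[:,:2]*1000).astype(np.float32)); print(lo,k.sum(),q,np.median(X[:,2]),(u.min(),u.max(),v.min(),v.max()))
    print(cv2.boxPoints(q))
E
```

```text
0.034 1504 ((572.2594604492188, 211.04421997070312), (119.98300170898438, 69.9925765991211), 30.518972396850586) 0.0399049821297478 (np.int64(203), np.int64(258), np.int64(157), np.int64(221))
[[502.80722 210.72705]
 [538.351   150.43118]
 [641.7117  211.36139]
 [606.1679  271.65726]]
0.115 318 ((537.7474365234375, 190.75645446777344), (20.336666107177734, 70.05224609375), 29.587726593017578) 0.13439130361036572 (np.int64(209), np.int64(245), np.int64(185), np.int64(211))
[[511.6107  216.19452]
 [546.1994  155.27704]
 [563.88416 165.31839]
 [529.2955  226.23587]]
```

View pics/crop.png

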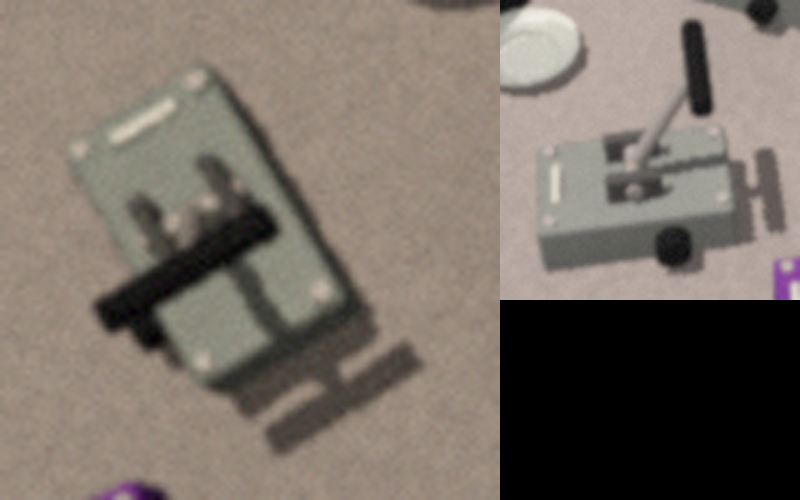

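The crop confirms it: a grey housing with a T crossbar. The rib is at the upper left in the top view, which is housing +x. The housing measures 120x70 mm at 40 mm height, centred at (0.572, 0.211) with yaw 30.5°. The bar is at (0.538, 0.191), against (0.535, 0.189) expected. I'll push along +30.5° with the fingers shut and tool x in the push direction, starting by moving to a point above the pre-push position (0.490, 0.163).

Request:
{"api": "play_rows", "payload": {
  "jaw": [1, 1, 1, 1, 1, 1, 1, 1, 1, 1],
  "translation": [
    [0, 0, -40],
    [0, 0, -54],
    [-521, -515, -54],
    [-521, -515, -54],
    [-521, -515, -54],
    [-521, -515, -54],
    [-521, -515, -54],
    [-521, -515, -54],
    [-521, -515, -54],
    [-521, -515, -54]
  ],
  "rotation": [
    [0, 0, 0],
    [0, 0, 0],
    [0, 0, -98.9],
    [0, 0, -98.9],
    [0, 0, -98.9],
    [0, 0, -98.9],
    [0, 0, -98.9],
    [0, 0, -98.9],
    [0, 0, -98.9],
    [0, 0, -98.9]
  ]
}}

```text
clock: 0.93
position: [0.3332, -0.2022, 0.2502]
ee_rot: [-3.14, 0.0, -0.187]
wrist_force: [0.8, -0.1, 0.1]
width: -0.0
```

```bash
cat >> h.py <<'E'
from scipy.spatial.transform import Rotation as R
def go(goal,yaw):
    o=get_obs(); r=R.from_euler('xyz',o['ee_rot']); g=R.from_euler('xyz',[np.pi,0,yaw])
    print('pos',o['position'].round(4),'rpy',o['ee_rot'].round(3),'t',o['clock'],'F',o['wrist_force'].round(2),'w',o['width'])
    print('shift mm',(r.inv().apply(np.array(goal)-o['position'])*1000).round(1),'rotvec',np.degrees((r.inv()*g).as_rotvec()).round(2))
E
python3 -c "
from h import *
go([.49,.163,.25],.5326)"
```

```text
pos [ 0.3332 -0.2022  0.2502] rpy [-3.14   0.    -0.187] t 0.9333 F [ 0.76 -0.13  0.11] w -0.0003884972800732298
shift mm [  86.  -388.     0.6] rotvec [ -0.07   0.   -41.25]
```

Request:
{"api": "play_rows", "payload": {
  "jaw": [1, 1, 1, 1, 1, 1, 1, 1, 1, 1],
  "translation": [
    [86, -388, 0],
    [86, -388, 0],
    [86, -388, 0],
    [86, -388, 0],
    [86, -388, 0],
    [86, -388, 0],
    [86, -388, 0],
    [86, -388, 0],
    [86, -388, 0],
    [86, -388, 0]
  ],
  "rotation": [
    [0, 0, -41.2],
    [0, 0, -41.2],
    [0, 0, -41.2],
    [0, 0, -41.2],
    [0, 0, -41.2],
    [0, 0, -41.2],
    [0, 0, -41.2],
    [0, 0, -41.2],
    [0, 0, -41.2],
    [0, 0, -41.2]
  ]
}}

```text
clock: 1.77
position: [0.4907, 0.1666, 0.2499]
ee_rot: [-3.14, -0.0, 0.534]
wrist_force: [-0.2, -0.9, -0.2]
width: 0.002
```

```bash
python3 -c "
from h import *
go([.49,.163,.117],.5326)"
```

```text
pos [0.4907 0.1666 0.2499] rpy [-3.14  -0.     0.534] t 1.7667 F [-0.21 -0.89 -0.22] w 0.002409417633354004
shift mm [ -2.4   3.  132.9] rotvec [-0.11 -0.01  0.06]
```

Request:
{"api": "play_rows", "payload": {
  "jaw": [1, 1, 1, 1, 1, 1],
  "translation": [
    [-2, 3, 40],
    [-2, 3, 80],
    [-2, 3, 115],
    [-2, 3, 133],
    [-2, 3, 133],
    [-2, 3, 133]
  ],
  "rotation": [
    [0, 0, 0],
    [0, 0, 0],
    [0, 0, 0],
    [0, 0, 0],
    [0, 0, 0],
    [0, 0, 0]
  ]
}}

```text
clock: 2.27
position: [0.4899, 0.1631, 0.1166]
ee_rot: [-3.139, 0.002, 0.534]
wrist_force: [0.6, 0.0, -0.1]
width: 0.004
```

```bash
python3 - <<'E'
from h import *
go([.572,.211,.117],.5326)
c=snap('top'); s=snap('side')
a=cv2.resize(c['image'][100:260,150:310],None,fx=2.5,fy=2.5); b=cv2.resize(s['image'][180:340,180:340],None,fx=2.5,fy=2.5)
cv2.imwrite('pics/pre.png',np.hstack([a,b])[...,::-1])
E
```

```text
pos [0.4899 0.1631 0.1166] rpy [-3.139e+00  2.000e-03  5.340e-01] t 2.2667 F [ 0.63  0.04 -0.1 ] w 0.0039846608890548125
shift mm [95.   0.5 -0.5] rotvec [-0.15  0.1   0.06]
```

View pics/pre.png

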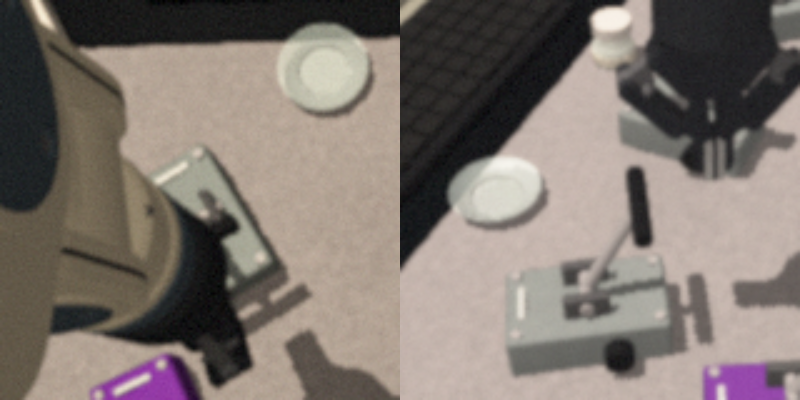

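The fingers are on the -x side of the bar, at its mid-length. The bar is at (640,205) in the right pane and the fingertips at (715,170). Now I'll push along tool +x.

Request:
{"api": "play_rows", "payload": {
  "jaw": [1, 1, 1, 1, 1, 1, 1, 1, 1, 1],
  "translation": [
    [10, 0, 0],
    [20, 0, 0],
    [30, 0, 0],
    [38, 0, 0],
    [46, 0, 0],
    [54, 0, 0],
    [62, 0, 0],
    [70, 0, 0],
    [78, 0, 0],
    [84, 0, 0]
  ],
  "rotation": [
    [0, 0, 0],
    [0, 0, 0],
    [0, 0, 0],
    [0, 0, 0],
    [0, 0, 0],
    [0, 0, 0],
    [0, 0, 0],
    [0, 0, 0],
    [0, 0, 0],
    [0, 0, 0]
  ]
}}

```text
clock: 3.2
position: [0.5645, 0.2065, 0.1185]
ee_rot: [-3.14, -0.002, 0.534]
wrist_force: [-0.3, 0.5, 0.4]
width: -0.001
```

Request:
{"api": "play_rows", "payload": {
  "jaw": [1, 1, 1, 1, 1],
  "translation": [
    [6, 0, 0],
    [11, 0, 0],
    [11, 0, 0],
    [11, 0, 0],
    [11, 0, 0]
  ],
  "rotation": [
    [0, 0, 0],
    [0, 0, 0],
    [0, 0, 0],
    [0, 0, 0],
    [0, 0, 0]
  ]
}}

```text
clock: 3.62
position: [0.5736, 0.212, 0.1185]
ee_rot: [-3.14, -0.002, 0.534]
wrist_force: [0.6, -0.5, -0.9]
width: -0.003
```

Request:
{"api": "play_rows", "payload": {
  "jaw": [1, 1, 1, 1, 1, 1, 1, 1, 1, 1],
  "translation": [
    [-30, 0, 0],
    [-60, 0, 0],
    [-95, 0, 0],
    [-95, 0, -40],
    [-95, 0, -80],
    [-95, 30, -120],
    [-95, 70, -140],
    [-95, 110, -140],
    [-95, 150, -140],
    [-95, 190, -140]
  ],
  "rotation": [
    [0, 0, 0],
    [0, 0, 0],
    [0, 0, 0],
    [0, 0, 0],
    [0, 0, 0],
    [0, 0, 0],
    [0, 0, 0],
    [0, 0, 0],
    [0, 0, 0],
    [0, 0, 0]
  ]
}}

```text
clock: 4.45
position: [0.5866, 0.0019, 0.2594]
ee_rot: [3.141, -0.004, 0.534]
wrist_force: [0.3, 0.7, 1.1]
width: -0.001
```

```bash
python3 - <<'E'
from h import *
go([.572,.211,.117],.5326)
c=snap('top'); s=snap('side')
cv2.imwrite('pics/post.png',np.hstack([cv2.resize(c['image'],(400,250)),cv2.resize(s['image'],(400,250))])[...,::-1])
a=cv2.resize(c['image'][130:230,180:380],None,fx=2,fy=2);b=cv2.resize(s['image'][180:340,180:340],None,fx=2.5,fy=2.5)
o=np.zeros((650,800,3),np.uint8);o[:250]=np.hstack([cv2.resize(c['image'],(400,250)),cv2.resize(s['image'],(400,250))]);o[250:450,:400]=a;o[250:,400:]=b
cv2.imwrite('pics/post.png',o[:600,:,::-1])
E
```

```text
pos [0.5866 0.0019 0.2594] rpy [ 3.141 -0.004  0.534] t 4.45 F [0.27 0.74 1.07] w -0.0012071459590430938
shift mm [  93.4 -187.4  142.8] rotvec [ 0.01 -0.21  0.09]
```

View pics/post.png

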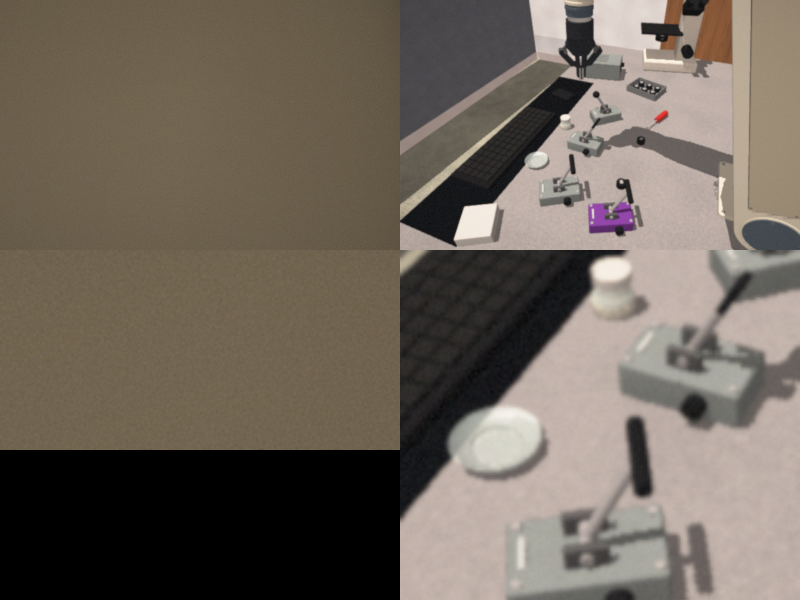

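The lever hasn't moved and no contact force was felt, so something disagrees. I'll check both cameras against each other and against the TCP.

```bash
python3 - <<'E'
from h import *
t=load('top'); s=load('side')
def proj(c,p):
    q=np.linalg.inv(c['T'])@[*p,1]; return (q[0]/q[2]*c['fx']+c['cx'],q[1]/q[2]*c['fy']+c['cy'],q[2])
o=get_obs()
print('tcp->side',proj(s,o['position']),'top',proj(t,o['position']))
print('pre tcp->side',proj(s,[.4899,.1631,.1166]),'top',proj(t,[.4899,.1631,.1166]))
print('housing ctr top',proj(s,[.572,.211,.04]),'bar',proj(s,[.538,.191,.134]),s['cx'],s['cy'])
for u,v in((276,262),(245,305),(295,240)): print((u,v),pt(s,u,v))
print('bench z', pt(s,350,270), 'joint1',o['joint_pos'].round(3), t['T'].round(3).tolist())
E
```

```text
tcp->side (np.float64(289.892278078413), np.float64(143.56553674484752), np.float64(0.8226482274492861)) top (np.float64(333.41269721326415), np.float64(142.14081767514367), np.float64(0.5254324034252444))
pre tcp->side (np.float64(304.7330767144599), np.float64(264.5912038968568), np.float64(0.7573663160854991)) top (np.float64(243.17554016938087), np.float64(223.92562508128543), np.float64(0.6481321222377469))
housing ctr top (np.float64(254.56858726370896), np.float64(299.02076657347754), np.float64(0.7893029151729836)) bar (np.float64(273.2095388491238), np.float64(261.00519860849874), np.float64(0.7386770346330844)) 322.71259910487714 199.85306011246925
(276, 262) [0.5302 0.1955 0.1387]
(245, 305) [0.5799 0.2326 0.044 ]
(295, 240) [0.5694 0.0271 0.0335]
bench z [0.4359 0.0409 0.0037] joint1 [-1.46e-01  3.18e-01  2.57e-01  1.51e+00  1.00e-03  8.97e-01] [[-0.024, -0.982, 0.188, 0.412], [-0.999, 0.028, 0.02, 0.0], [-0.025, -0.188, -0.982, 0.758], [0.0, 0.0, 0.0, 1.0]]
```

```bash
python3 - <<'E'
from h import *
s=load('side')
cr=s['image'][60:160,240:340]; cv2.imwrite('pics/tip.png',cv2.resize(cr,None,fx=6,fy=6,interpolation=2)[...,::-1])
for v in range(80,160,4):
    print(v,[(u,*pt(s,u,v,0)) for u in (284,288,292)])
E
```

```text
80 [(284, np.float64(0.5879), np.float64(0.0157), np.float64(0.391)), (288, np.float64(0.5856), np.float64(0.0042), np.float64(0.3873)), (292, np.float64(0.579), np.float64(0.0019), np.float64(0.3875))]
84 [(284, np.float64(0.589), np.float64(0.0139), np.float64(0.383)), (288, np.float64(0.5851), np.float64(0.0058), np.float64(0.3807)), (292, np.float64(0.5798), np.float64(0.0005), np.float64(0.3796))]
88 [(284, np.float64(0.5895), np.float64(0.0135), np.float64(0.3755)), (288, np.float64(0.5856), np.float64(0.0052), np.float64(0.373)), (292, np.float64(0.5785), np.float64(0.0036), np.float64(0.3736))]
92 [(284, np.float64(0.5895), np.float64(0.014), np.float64(0.3683)), (288, np.float64(0.9459), np.float64(-0.7737), np.float64(0.0059)), (292, np.float64(0.5778), np.float64(0.0056), np.float64(0.367))]
96 [(284, np.float64(0.5909), np.float64(0.0116), np.float64(0.3597)), (288, np.float64(0.9321), np.float64(-0.7426), np.float64(0.004)), (292, np.float64(0.5778), np.float64(0.0061), np.float64(0.3597))]
100 [(284, np.float64(0.5918), np.float64(0.0104), np.float64(0.3515)), (288, np.
[... 2322 characters left out ...]
.0074)), (292, np.float64(0.767), np.float64(-0.405), np.float64(0.0059))]
148 [(284, np.float64(0.7787), np.float64(-0.3704), np.float64(0.0074)), (288, np.float64(0.7674), np.float64(-0.3753), np.float64(0.0073)), (292, np.float64(0.7569), np.float64(-0.3819), np.float64(0.0061))]
152 [(284, np.float64(0.7681), np.float64(-0.3474), np.float64(0.0081)), (288, np.float64(0.7592), np.float64(-0.3569), np.float64(0.0049)), (292, np.float64(0.7455), np.float64(-0.3562), np.float64(0.0084))]
156 [(284, np.float64(0.7601), np.float64(-0.3296), np.float64(0.0058)), (288, np.float64(0.7486), np.float64(-0.3333), np.float64(0.0063)), (292, np.float64(0.7389), np.float64(-0.341), np.float64(0.0043))]
```

View pics/tip.png

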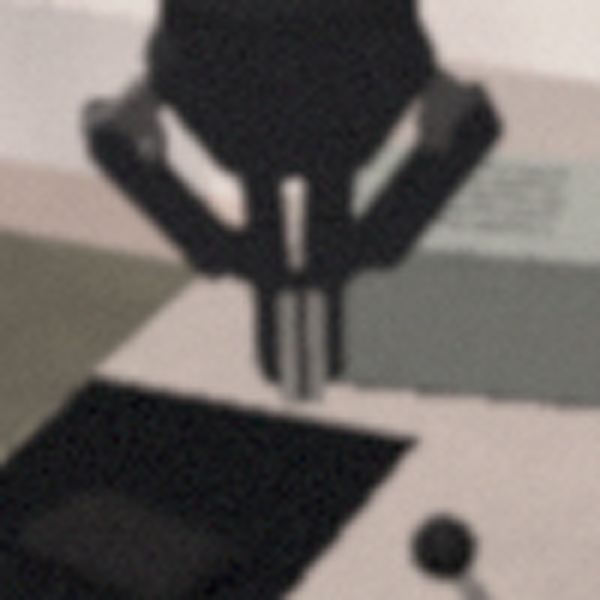

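The crop shows the true fingertip at about pixel (290,126), z≈0.298, while the reported TCP z is 0.259. The xy positions agree. So the real tip sits about 38 mm higher than reported, and the fingers passed over the bar. I'll return to the pre-push point and descend to a reported z of 0.080.

```bash
python3 -c "
from h import *
go([.49,.163,.25],.5326)
go([.49,.163,.08],.5326)"
```

```text
pos [ 0.5881 -0.0013  0.257 ] rpy [-3.141e+00 -1.000e-03  5.290e-01] t 4.55 F [-0.65  0.85 -1.8 ] w -0.0029709416266936275
shift mm [  -1.8 -191.4    7.1] rotvec [-0.04 -0.05 -0.23]
pos [ 0.5881 -0.0013  0.257 ] rpy [-3.141e+00 -1.000e-03  5.290e-01] t 4.55 F [-0.65  0.85 -1.8 ] w -0.0029709416266936275
shift mm [  -1.9 -191.3  177.1] rotvec [-0.04 -0.05 -0.23]
```

Request:
{"api": "play_rows", "payload": {
  "jaw": [1, 1, 1, 1, 1, 1, 1, 1, 1, 1],
  "translation": [
    [-2, -40, 0],
    [-2, -80, 0],
    [-2, -120, 0],
    [-2, -160, 0],
    [-2, -191, 0],
    [-2, -191, 30],
    [-2, -191, 70],
    [-2, -191, 110],
    [-2, -191, 140],
    [-2, -191, 140]
  ],
  "rotation": [
    [0, 0, 0],
    [0, 0, 0],
    [0, 0, 0],
    [0, 0, 0],
    [0, 0, 0],
    [0, 0, 0],
    [0, 0, 0],
    [0, 0, 0],
    [0, 0, 0],
    [0, 0, 0]
  ]
}}

```text
clock: 5.38
position: [0.486, 0.1624, 0.1121]
ee_rot: [-3.138, 0.007, 0.529]
wrist_force: [0.6, -0.3, 0.5]
width: 0.002
```

Request:
{"api": "play_rows", "payload": {
  "jaw": [1, 1, 1, 1],
  "translation": [
    [0, 0, 20],
    [0, 0, 37],
    [0, 0, 37],
    [0, 0, 37]
  ],
  "rotation": [
    [0, 0, 0],
    [0, 0, 0],
    [0, 0, 0],
    [0, 0, 0]
  ]
}}

```text
clock: 5.72
position: [0.4859, 0.1625, 0.0764]
ee_rot: [-3.138, 0.007, 0.529]
wrist_force: [-0.4, -0.3, -0.2]
width: -0.0
```

```bash
python3 - <<'E'
from h import *
go([.572,.211,.08],.5326)
s=snap('side'); cv2.imwrite('pics/pre2.png',cv2.resize(s['image'][200:340,220:360],None,fx=4,fy=4,interpolation=2)[...,::-1])
for v in range(240,280,4): print(v,[(u,*pt(s,u,v,0).tolist()) for u in (304,308)])
E
```

```text
pos [0.4859 0.1625 0.0764] rpy [-3.138  0.007  0.529] t 5.7167 F [-0.44 -0.28 -0.22] w -0.00029625175777469735
shift mm [98.8  1.5 -4.3] rotvec [-0.22  0.4  -0.21]
240 [(304, 0.4841, 0.1796, 0.1923), (308, 0.4874, 0.1536, 0.169)]
244 [(304, 0.4848, 0.1779, 0.1815), (308, 0.4864, 0.1562, 0.1621)]
248 [(304, 0.4858, 0.1758, 0.1702), (308, 0.4844, 0.1611, 0.1577)]
252 [(304, 0.4859, 0.1757, 0.1606), (308, 0.4834, 0.1636, 0.1506)]
256 [(304, 0.4876, 0.1717, 0.1468), (308, 0.4807, 0.1704, 0.1481)]
260 [(304, 0.4871, 0.173, 0.1385), (308, 0.4809, 0.1697, 0.1376)]
264 [(304, 0.4881, 0.1707, 0.126), (308, 0.4806, 0.1705, 0.1287)]
268 [(304, 0.53, 0.0709, 0.0029), (308, 0.481, 0.1696, 0.1176)]
272 [(304, 0.5253, 0.0823, 0.0036), (308, 0.5178, 0.0782, 0.0025)]
276 [(304, 0.5216, 0.0912, 0.0017), (308, 0.5123, 0.0917, 0.006)]
```

View pics/pre2.png

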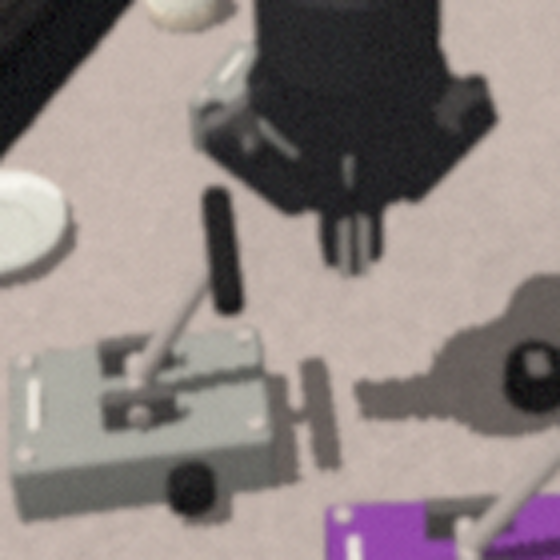

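The tip now measures z≈0.116 at pixel (308,268), which is level with the bar and on its -x side. Pushing.

Request:
{"api": "play_rows", "payload": {
  "jaw": [1, 1, 1, 1, 1, 1, 1, 1, 1, 1],
  "translation": [
    [12, 0, 0],
    [24, 0, 0],
    [34, 0, 0],
    [42, 0, 0],
    [50, 0, 0],
    [58, 0, 0],
    [66, 0, 0],
    [74, 0, 0],
    [80, 0, 0],
    [80, 0, 0]
  ],
  "rotation": [
    [0, 0, 0],
    [0, 0, 0],
    [0, 0, 0],
    [0, 0, 0],
    [0, 0, 0],
    [0, 0, 0],
    [0, 0, 0],
    [0, 0, 0],
    [0, 0, 0],
    [0, 0, 0]
  ]
}}

```text
clock: 6.6
position: [0.5568, 0.2036, 0.0764]
ee_rot: [-3.138, 0.005, 0.529]
wrist_force: [0.1, 0.7, 0.7]
width: -0.0
```

Request:
{"api": "play_rows", "payload": {
  "jaw": [1, 1, 1, 1, 1],
  "translation": [
    [6, 0, 0],
    [12, 0, 0],
    [18, 0, 0],
    [18, 0, 0],
    [18, 0, 0]
  ],
  "rotation": [
    [0, 0, 0],
    [0, 0, 0],
    [0, 0, 0],
    [0, 0, 0],
    [0, 0, 0]
  ]
}}

```text
clock: 7.02
position: [0.5726, 0.2128, 0.0761]
ee_rot: [-3.138, 0.005, 0.529]
wrist_force: [-0.5, 0.6, 0.1]
width: 0.003
```

```bash
python3 - <<'E'
from h import *
go([.572,.211,.08],.5326)
s=snap('side'); cv2.imwrite('pics/push.png',cv2.resize(s['image'][200:340,200:340],None,fx=4,fy=4,interpolation=2)[...,::-1])
E
```

```text
pos [0.5726 0.2128 0.0761] rpy [-3.138  0.005  0.529] t 7.0167 F [-0.52  0.57  0.07] w 0.002993727189399265
shift mm [-1.4  1.3 -3.9] rotvec [-0.19  0.29 -0.18]
```

View pics/push.png

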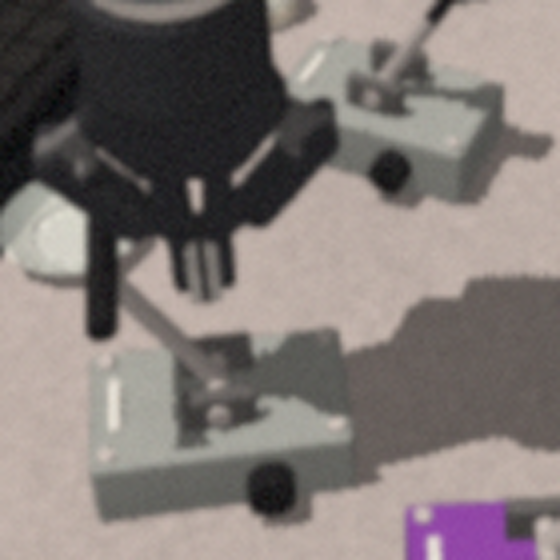

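The lever has snapped to the rib side, with the bar now at (100,280) in the crop. Retracting back, then up and clear.

Request:
{"api": "play_rows", "payload": {
  "jaw": [1, 1, 1, 1, 1, 1, 1, 1, 1, 1],
  "translation": [
    [-20, 0, 0],
    [-50, 0, 0],
    [-80, 0, 0],
    [-95, 0, -20],
    [-95, 0, -60],
    [-95, 0, -100],
    [-95, 0, -140],
    [-95, 0, -180],
    [-95, 30, -180],
    [-95, 60, -180]
  ],
  "rotation": [
    [0, 0, 0],
    [0, 0, 0],
    [0, 0, 0],
    [0, 0, 0],
    [0, 0, 0],
    [0, 0, 0],
    [0, 0, 0],
    [0, 0, 0],
    [0, 0, 0],
    [0, 0, 0]
  ]
}}

```text
clock: 7.9
position: [0.5224, 0.1132, 0.2597]
ee_rot: [-3.141, -0.0, 0.532]
wrist_force: [-0.2, 0.6, -1.2]
width: -0.0
```

Request:
{"api": "play_rows", "payload": {
  "jaw": [1, 1, 1, 1, 1, 1, 1, 1, 1, 1],
  "translation": [
    [-30, 20, 0],
    [-60, 50, 0],
    [-60, 90, 0],
    [-60, 130, 0],
    [-60, 170, 0],
    [-60, 210, 0],
    [-60, 250, 0],
    [-60, 250, 0],
    [-60, 250, 0],
    [-60, 250, 0]
  ],
  "rotation": [
    [0, 0, 0],
    [0, 0, 0],
    [0, 0, 0],
    [0, 0, 0],
    [0, 0, 0],
    [0, 0, 0],
    [0, 0, 0],
    [0, 0, 0],
    [0, 0, 0],
    [0, 0, 0]
  ]
}}

```text
clock: 8.73
position: [0.5971, -0.1327, 0.2593]
ee_rot: [-3.14, 0.0, 0.532]
wrist_force: [-0.2, 0.2, -0.0]
width: 0.003
```

```bash
python3 - <<'E'
from h import *
o=get_obs(); print(o['position'],o['clock'],o['wrist_force'],abs(o['qvel']).max())
import os
c=snap('top'); s=snap('side')
b=cv2.resize(s['image'][120:340,190:400],None,fx=1.9,fy=1.9);a=cv2.resize(c['image'],(400,250))
q=np.zeros((b.shape[0],400+b.shape[1],3),np.uint8);q[:250,:400]=a;q[:,400:]=b
cv2.imwrite('pics/final.png',q[...,::-1])
z=s['range_z'];v,u=np.mgrid[:400,:640]
P=(np.stack([(u-s['cx'])/s['fx']*z,(v-s['cy'])/s['fy']*z,z,np.ones_like(z)],-1)@s['T'].T)[...,:3]
d=P-[.572,.211,0]; ca,sa=.8617,.5075
L=np.stack([d[...,0]*ca+d[...,1]*sa,-d[...,0]*sa+d[...,1]*ca,P[...,2]],-1)
m=(z>0)&(abs(L[...,0])<.07)&(abs(L[...,1])<.045)&(L[...,2]>.115)&(L[...,2]<.16)
print('bar in housing frame',m.sum(),np.median(L[m],0),L[m].min(0),L[m].max(0))
E
```

```text
[ 0.59712284 -0.13265062  0.25926196] 8.7333 [-0.23387447  0.2381906  -0.03418583] 0.023955631976168214
bar in housing frame 307 [0.04279776 0.00448487 0.13680731] [ 0.0298863  -0.03369071  0.11525713] [0.0507651  0.03646162 0.14047533]
```

View pics/final.png

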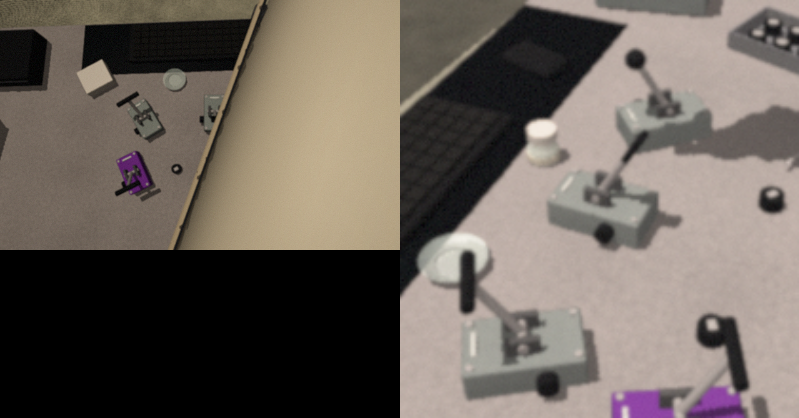

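The crossbar lever is on: the bar is at housing x = +43 mm, z ≈ 0.13. The paddle at (640,148), the ball at (636,58) and the purple look-alike haven't moved, and the arm is clear.

```bash
python3 -c "
from bench import *
print(job_done())"
```

```text
the job is handed in; nothing more can be done
None
```

The crossbar isolator is switched on: I pushed its lever over with shut fingers, it snapped to the on side and stayed there, and the job is handed in at about 8.8 s.

- **Lever:** in the last side-camera measurement the bar centre was 43 mm on the housing's +x side, which matches the on stop. The median height of the visible bar surface was 137 mm.
- **Other levers:** the ball lever, paddle lever and purple look-alike look the same as at the start. I judged that by eye from the pictures and didn't measure it.
- **Arm:** it was well clear of everything and nearly still, with about 0 N at the wrist.
- **Disagreement found:** the reported TCP height was about 38 mm lower than where the cameras saw the real fingertips. My first push passed over the bar without touching it because of this. The second push worked after I corrected the height from the camera depth.

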